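# Press the end panel home with the one-hand bar clamp, then release it

### The arm

A 7-joint arm with a two-finger parallel gripper is mounted at the origin on the work surface. World frame = base frame: x ahead of the robot, y to its left, z up, the work surface at z = 0. Lengths are in m, angles in rad, forces in N, time in s.
With the tool pointing down it reaches from about 0.4 to 0.875 m from the base axis. Payload 19.3 kg.
Tool frame: the origin (TCP) lies between the finger pads; the fingertips stand bot.tcp_to_tips ahead of it and the grasp point (between the pads) lies 3 mm ahead of it (bot.tcp_to_tips is the distance from the TCP to the fingertips, in m); x points along the fingers, y is the direction in which the jaws open and shut, and the axes are right-handed (so a half turn about x gives the same grasp; the last joint's range is limited). The gripper opens to 85 mm and grips with 20 to 120 N. Pads are 22 mm wide; open, the fingers measure 114 mm over their backs; the gripper's body (76 mm by 85 mm) begins 54 mm behind the grasp point. The pads swing forward as they close: fully open they stand 13 mm farther back than shut.
Start: joints at [1.127, 0.521, -0.036, 1.599, 0.021, 1.021, -0.113], TCP at [0.228, -0.582, 0.253] pointing down, gripper open.
Joint ranges: [-2.91, 2.91], [-0.3, 2.13], [-1.5, 1.42], [0.17, 2.43], [-1.26, 4.41], [0.16, 1.93], [-2.52, 2.52]. Speed limits (rad/s): [1.89, 1.89, 2.39, 2.39, 3.01, 3.01, 3.01].

### API

Orientations are given as [roll, pitch, yaw] about the fixed x, y, z axes, in that order (R = Rz(yaw) Ry(pitch) Rx(roll)).
In Python, from workcell import bot, eyes gives the robot as it stands. The module is installed in compiled form; this text tells all that it offers.
- The arm moves only by the tool step_arm, never from a script. Its argument "targets" is a list that holds one entry, the list of rows, each a list of 7 numbers: the shift along the tool's x, y, z in cm, then the turn, a rotation vector about the tool's x, y, z in rad, then the opening, from 0 (shut) to 1 (fully open). A call has 1 to 10 rows; each row is the pose to reach, as a shift and turn from the pose measured when the call began, along the tool's axes at that moment; what a row does not reach only later rows make up. A row lasts 1/10 s, in which the tool goes at most 50 mm and 8.59 degrees, less where a joint would pass 70% of its speed; a pose out of reach is approached as far as the arm can. A call with a gripper value outside its range is refused whole. The fingers move at their own pace and stop on an object; "grip_force" is the grip in N (left out, the last holds). Time passes only in rows, so rows that repeat a pose let the fingers close. It gives the time, the measured TCP pose, the force and the opening at its end, in the units of the state.
- bot.observe(): the state, without advancing time (a new reading comes with each control period).
- eyes.grab_frame(name): name is "side" or "top" or "wrist"; returns the picture (400x640x3 uint8, red, green, blue); there is no depth.
- eyes.get_calibration(name): a dict with "fx", "fy", "cx", "cy" (pixels), "k1" (the pictures are not rectified: a ray, as slopes to the right and down, at radius r is drawn at 1 + k1 r^2 times it, then the intrinsics apply), "camera_from_world" (4x4, takes a point from world to camera coordinates); the wrist camera has in their place "hand_eye" (4x4, takes a point from camera to tool coordinates, whose origin is the TCP and whose axes are the tool frame's). Camera axes: x right, y down, z forward; pixel columns grow to the right and rows downward; lengths in m; the calibration is good to about 2 mm. A picture is of the moment at which its call begins: read the wrist's pose just before it. get_calibration takes no time and is no camera call.
- bot.job_done(): hands the job in, once; it reports no verdict.
The state is a dict: "clock": time; "qpos": joint angles; "qd": joint speeds; "joint_efforts": joint torques, N m; "position": TCP position; "tool_rot": TCP orientation; "force": force on the tool from outside, world axes, zero at the start; "moment": the same for the moment, N m; "grip_width": finger opening in m.
Only numpy, scipy, OpenCV 4.12 (cv2) and the standard library are available. Lean on these libraries where they do the work, as an engineer would, in place of code of your own. Each camera call takes 0.05 s, during which the arm holds its last target.

### The job

On the dorm desk a small wooden desk tidy is being glued up in a one-hand bar clamp. Pump the clamp's trigger until the tidy's loose end panel is fully home, and in the last stroke hold a firm squeeze of about 20 N on the panel for a second; never let the pad press it with more than 35 N, and move the jaw and panel only by the trigger. Then let go of the trigger and hold the release button down until the jaw has sprung all the way back, leaving the panel closed and the glue bottle and cardboard ring on the board undisturbed.

Things in the scene. Friction and masses are not known exactly. Their poses are not given: they have to be found in the camera images.
- jig: Plywood board 170 x 445 x 12 mm fixed to the desk, with the tidy and the bar clamp on it. Origin: on the desk below the trigger at rest. +y: closing direction of trigger, bar, jaw and panel; z up. Jig frame, mm: grey clamp body x -20..20, y -55..140, z 80..112; fixed upright handle 28 (x) x 24 (y), centre y 64, top z 178; steel bar 20 wide, z 88..100, along y over the tidy.
- trigger_mid (a point): Moves with the trigger: an upright black blade 24 (x) x 14 (y) mm that stands out of the clamp body, z 112..173 mm. This point: its middle in x and y, at z = 150 mm; at rest right above the jig's origin. Pull on its front (-y) face, 7 mm from this point; above z = 112 mm the space in front of it is free.
- trigger (a joint): Trigger travel in m: 0 at rest, 0.030 fully pulled to the jig's +y (15 mm short of the handle). A 2.7 to 4 N spring returns it. It drags the jaw along 1:1 by a ratchet with 7 mm teeth: let go, the jaw stays at the last tooth passed (a full pull gains 28 mm) and the trigger can be pulled again. Two to four strokes are needed.
- jaw (a joint): Advance of bar and moving jaw in m: 0 fully back (start), 0.085 at most. A spring of 1.5 to 3.6 N draws it back and the ratchet drags with up to 4 N. The panel gets home between 0.047 and 0.071, depending on the tidy; from there the force climbs steeply: the rubber pad gives little. The hand pulls about 7 N (free) to 14 N (panel moving), and once home about 8 N more than the squeeze.
- jaw_top (a point): Middle of the top of the moving jaw: a dark steel upright 28 x 18 mm, z 28..108 mm, at the -y end of the bar, with a round rubber pad (34 mm) facing +y.
- pad: The round rubber pad of the jaw that presses on the panel (its origin is that of the jig, shifted by the jaw's advance).
- panel (a joint): Open gap in m between the loose end panel and the tidy: 0 = home. It slides on two dowels with about 5 N of friction and stays where it is pushed.
- panel_top (a point): Middle of the top edge of the tidy's loose end panel, a board 116 (x) x 12 (y) x 65 (z) mm, z 14..79 mm, between the tidy and the pad. Home: 57 mm to -y of the tidy's origin.
- release (a joint): Release button travel in m: 0 up, 0.008 fully down, spring 2.3 to 4.3 N. Below about 0.0065 it frees the jaw as long as it is held; the jaw takes about a second to spring back. It ticks up and down by itself while the jaw advances.
- release_top (a point): Centre of the top of the release button: round, black, 22 mm across, 16 mm proud of the clamp body (z = 128 mm), at y = 112 mm in the jig, its centre 36 mm behind the handle's back face.
- glue_mid (a point): Centre of a white glue bottle, 38 mm across and 95 mm high, standing on the board; leave it.
- tape_mid (a point): Centre of a cardboard ring (roll core), 48 mm across and 18 mm high, lying on the board; leave it.
- tidy: Open wooden box screwed to the board under the bar, 110 (x) x 102 (y) x 65 mm, with a cleat behind it; axes as the jig's. Origin: on the board, at the middle of the box in x and 51 mm from its open (-y) end, where the loose panel goes. Where it stands along y differs by up to 24 mm.

How it is judged:
By the outcome, as a careful person would: the job done as asked, in the order asked, and still so for the second after the job is handed in, with the robot touching nothing.
It also fails if it takes over 64 s, if anything falls off the work surface, if the arm or the gripper's body presses on something with over 40 N, if the wrist force passes 120 N, or if a joint passes its speed limit or range.

## Working session

There is one attempt and no reset: what is moved stays moved. The work goes in short steps, Python scripts to look and compute and a tool call to move; the robot and the scene stay as the last step left them, time stands still between calls to the robot, and variables do not carry over. Pictures are saved under pics/ and viewed, and the job is handed in when it is done.

Besides the shell and the picture viewer there is one more tool, called after "Call:" by a JSON object that holds its "method" and its "body". step_arm: Moves the arm, as the interface text tells. Its arguments: {"type":"object","properties":{"targets":{"type":"array","items":{"type":"array","items":{"type":"array","items":{"type":"number"}}}},"grip_force":{"type":"number"}},"required":["targets"]}

```bash
mkdir -p pics; python3 - <<'E'
from workcell import bot, eyes
import cv2, json, numpy as np
s=bot.observe(); print(s, bot.tcp_to_tips)
for n in ("side","top"):
    cv2.imwrite(f"pics/{n}0.png", eyes.grab_frame(n)[:,:,::-1])
for n in ("side","top","wrist"): print(n, eyes.get_calibration(n))
E
```

```text
{'clock': 0.0, 'qpos': array([ 1.12678189,  0.52200417, -0.0363447 ,  1.59998393,  0.02118931,
        1.02110608, -0.11282081]), 'qd': array([-0.00031792, -0.00078944,  0.00094175,  0.00012864, -0.00180118,
       -0.00075729, -0.00139394]), 'joint_efforts': array([-3.56847358e-04, -9.27109337e+01,  1.97977535e+00, -3.69940424e+01,
        1.78039883e-02,  8.22678121e-03, -1.05129524e-05]), 'position': array([ 0.22809896, -0.5815624 ,  0.25274028]), 'tool_rot': array([-1.51533031,  1.56967929,  2.00005498]), 'force': array([-0.78714796,  0.21174757, -0.31450273]), 'moment': array([ 0.0003026 , -0.00791395,  0.05695912]), 'grip_width': 0.0856173317370702} 0.022
side {'fx': 404.2851570075435, 'fy': 404.2851570075435, 'cx': 312.5984211737134, 'cy': 201.8531419370006, 'k1': 0.005457399738071166, 'camera_from_world': array([[ 0.67801737, -0.73488811, -0.01522852, -0.36928996],
       [-0.5934178 , -0.53503418, -0.60132665,  0.38242974],
       [ 0.43376003,  0.41674679, -0.79885815,  0.51761143],
       [ 0.        ,  0.        ,  0.        ,  1.        ]])}
top {'fx': 363.90238309953793
[... 163 characters left out ...]
0.00379669, -0.00253032],
       [-0.97555276, -0.05539643, -0.21266887,  0.5442686 ],
       [ 0.21254551,  0.00817749, -0.97711695,  0.64243699],
       [ 0.        ,  0.        ,  0.        ,  1.        ]])}
wrist {'fx': 347.6097401223571, 'fy': 347.6097401223571, 'cx': 325.42141830375164, 'cy': 198.8518889652454, 'k1': 0.012332632401892767, 'hand_eye': array([[ 3.36581038e-04, -2.59268215e-01,  9.65805301e-01,
        -1.18762135e-01],
       [ 9.99999940e-01,  1.70272221e-04, -3.02788609e-04,
        -2.94043419e-04],
       [-8.59463517e-05,  9.65805345e-01,  2.59268256e-01,
        -6.51616197e-02],
       [ 0.00000000e+00,  0.00000000e+00,  0.00000000e+00,
         1.00000000e+00]])}
```

View pics/side0.png

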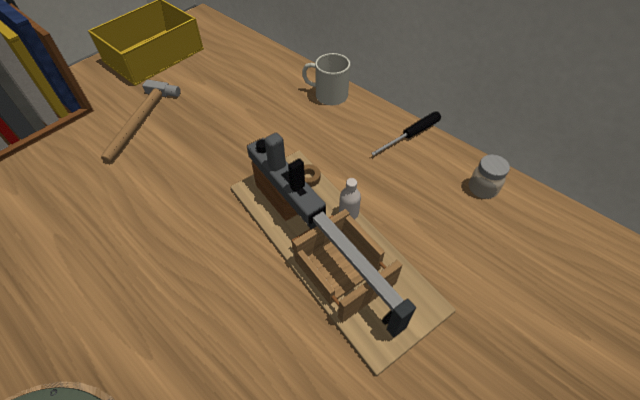

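View pics/top0.png

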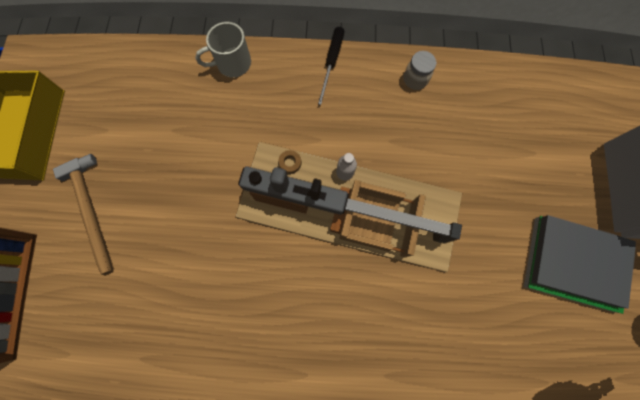

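```bash
python3 - <<'E'
import cv2
a=cv2.imread("pics/top0.png")[130:280,230:480]; cv2.imwrite("pics/top0z.png",cv2.resize(a,None,fx=3.2,fy=3.2,interpolation=cv2.INTER_CUBIC))
a=cv2.imread("pics/side0.png")[120:350,225:425]; cv2.imwrite("pics/side0z.png",cv2.resize(a,None,fx=2.6,fy=2.6,interpolation=cv2.INTER_CUBIC))
E
```

```text
(no output)
```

View pics/top0z.png

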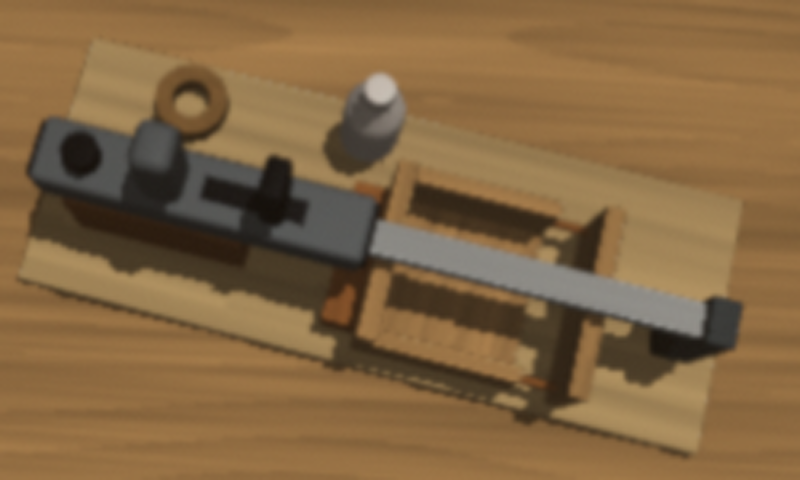

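View pics/side0z.png

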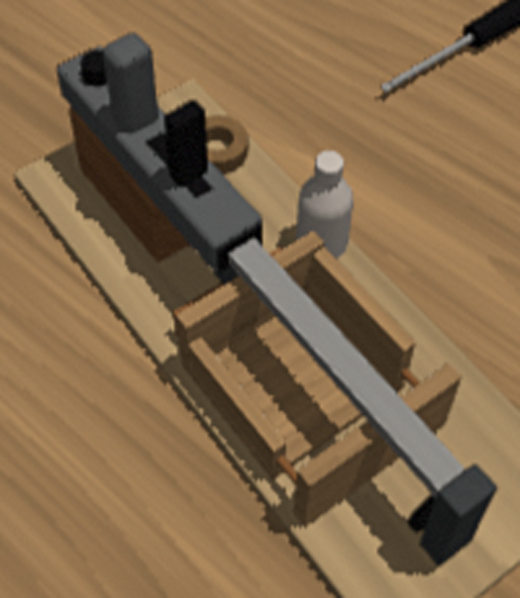

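```bash
cat > h.py <<'E'
import numpy as np, cv2
from scipy.spatial.transform import Rotation as R
from workcell import bot, eyes
def ray(name,uv,T=None):
    c=eyes.get_calibration(name)
    d=np.array([(uv[0]-c['cx'])/c['fx'],(uv[1]-c['cy'])/c['fy']]); p=d.copy()
    for _ in range(20): p=d/(1+c['k1']*(p@p))
    v=np.array([*p,1])
    if name=='wrist': M=T@c['hand_eye']
    else: M=np.linalg.inv(c['camera_from_world'])
    return M[:3,3], M[:3,:3]@v
def onz(name,uv,z,T=None):
    o,v=ray(name,uv,T); return o+v*(z-o[2])/v[2]
def tri(rs):
    A=np.zeros((3,3));b=np.zeros(3)
    for o,v in rs:
        v=v/np.linalg.norm(v);P=np.eye(3)-np.outer(v,v);A+=P;b+=P@o
    return np.linalg.solve(A,b)
def tcpT(s=None):
    s=s or bot.observe(); T=np.eye(4);T[:3,:3]=R.from_euler('xyz',s['tool_rot']).as_matrix();T[:3,3]=s['position'];return T
E
python3 - <<'E'
from h import *
tz=lambda u,v:(230+(u-1.1)/3.2,130+(v-1.1)/3.2)
sz=lambda u,v:(225+(u-.8)/2.6,120+(v-.8)/2.6)
jig=[(20,140),(20,-55),(-20,-55),(-20,140),(0,112),]
pts=[onz('top',tz(*p),z)[:2] for p,z in [((47,117),.112),((379,195),.112),((362,264),.112),((32,180),.112),((81,147),.128)]]
spts=[onz('side',sz(*p),z)[:2] for p,z in [((262,215),.112),((217,248),.112),((59,69),.112),((95,62),.128)]]
sj=[(20,-55),(-20,-55),(-20,140),(0,112)]
def fit(J,W):
    J=np.array(J)/1e3;W=np.array(W);Jm=J.mean(0);Wm=W.mean(0)
    a,b=J-Jm,W-Wm; th=np.arctan2((a[:,0]*b[:,1]-a[:,1]*b[:,0]).sum(),(a*b).sum())
    M=np.array([[np.cos(th),-np.sin(th)],[np.sin(th),np.cos(th)]]);t=Wm-M@Jm
    print(th,np.degrees(th),t,(np.array(W)-(J@M.T+t)).round(4).tolist());return th,t
fit(jig,pts);fit(sj,spts);fit(jig+sj,pts+spts)
print("jawtop",onz('top',tz(725,313),.108),"")
E
```

```text
-0.19210335833845735 -11.006711663082896 [0.54601632 0.03021081] [[-0.0019, 0.0001], [0.0003, 0.0014], [-0.0002, 0.0016], [-0.0, -0.0028], [0.0019, -0.0003]]
-0.1948221275890928 -11.162485666614252 [0.54342359 0.02920643] [[-0.0009, 0.0042], [0.0011, 0.0001], [0.0011, -0.0043], [-0.0013, 0.0]]
-0.1944199713929204 -11.139443813868539 [0.54479916 0.02977801] [[-0.001, 0.0007], [0.0016, 0.0018], [0.0011, 0.002], [0.0009, -0.0023], [0.0028, 0.0001], [-0.0023, 0.0036], [-0.0003, -0.0004], [-0.0002, -0.0049], [-0.0026, -0.0006]]
jawtop [ 0.49994758 -0.22227685  0.108     ]
```

```bash
python3 - <<'E'
from h import *
T=tcpT(); print(T.round(3)); 
th=-0.193
y=np.array([-np.sin(th),np.cos(th),0]);x=np.array([np.cos(th),np.sin(th),0]);z=np.array([0,0,1])
for nm,zz in (('z=+y',y),('z=-y',-y),('z=+x',x),('z=-x',-x)):
    X=-z;Y=np.cross(zz,X);G=np.c_[X,Y,zz]
    print(nm,R.from_matrix(T[:3,:3].T@G).as_rotvec())
E
```

```text
[[-0.     0.365 -0.931  0.228]
 [ 0.001 -0.931 -0.365 -0.582]
 [-1.    -0.001  0.     0.253]
 [ 0.     0.     0.     1.   ]]
z=+y [2.13756108e+00 1.14823568e-03 5.09542503e-04]
z=-y [-1.00403126e+00 -4.36011541e-04  9.82536310e-04]
z=+x [-2.57482738e+00 -1.28921777e-03  4.96697693e-04]
z=-x [5.66764925e-01 3.75427143e-04 9.74450559e-04]
```

```bash
cat >> h.py <<'E'
JO=np.array([0.545,0.030]);TH=-0.193
def j2w(p):
    c,s=np.cos(TH),np.sin(TH);p=np.array(p,float)
    return np.array([JO[0]+c*p[0]-s*p[1],JO[1]+s*p[0]+c*p[1],p[2]])
def w2j(p):
    c,s=np.cos(TH),np.sin(TH);d=np.array(p[:2])-JO
    return np.array([c*d[0]+s*d[1],-s*d[0]+c*d[1],p[2]])
def plan(pj):
    """shift (cm) & turn to put TCP at jig point with tool down, z=-jig y"""
    T=tcpT();y=np.array([-np.sin(TH),np.cos(TH),0]);X=np.array([0,0,-1.]);G=np.c_[X,np.cross(-y,X),-y]
    print('shift cm',(T[:3,:3].T@(j2w(pj)-T[:3,3])*100).round(2),'turn',R.from_matrix(T[:3,:3].T@G).as_rotvec().round(3))
def stat():
    s=bot.observe();T=tcpT(s);print('t',round(s['clock'],2),'jig tcp mm',(w2j(s['position'])*1000).round(2),'F jig',(w2j([*(s['force'][:2]+JO),s['force'][2]])).round(2),'yawerr',np.round(T[:3,2],3),'grip',round(s['grip_width'],4));return s
E
python3 - <<'E'
from h import *
plan([0,-.05,.27]);stat()
E
```

```text
shift cm [ -1.68 -41.15 -49.15] turn [-1.004e+00 -0.000e+00  1.000e-03]
t 0.1 jig tcp mm [-193.72 -661.03  252.78] F jig [-0.11 -0.23  0.86] yawerr [-0.931 -0.365  0.   ] grip 0.0854
```

Call:
{"method": "step_arm", "body": {"targets": [[[-1.7,-2.9,-3.5,-0.07,0,0,0],[-1.7,-5.8,-7,-0.14,0,0,0],[-1.7,-8.7,-10.5,-0.21,0,0,0],[-1.7,-11.6,-14,-0.28,0,0,0],[-1.7,-14.5,-17.5,-0.35,0,0,0],[-1.7,-17.4,-21,-0.42,0,0,0],[-1.7,-20.3,-24.5,-0.49,0,0,0],[-1.7,-23.2,-28,-0.56,0,0,0],[-1.7,-26.1,-31.5,-0.63,0,0,0],[-1.7,-29,-35,-0.7,0,0,0]]]}}

```text
clock: 1.1
position: [0.4485, -0.1821, 0.2701]
tool_rot: [-2.097, 1.57, 2.121]
force: [0.5, 0.2, -0.6]
grip_width: -0.0
```

```bash
python3 - <<'E'
from h import *
plan([0,-.05,.27]);stat()
E
```

```text
shift cm [  0.02  -0.09 -18.48] turn [-0.301 -0.001  0.001]
t 1.1 jig tcp mm [ -54.03 -226.71  270.07] F jig [ 0.43  0.3  -0.55] yawerr [-0.474 -0.88  -0.   ] grip -0.0
```

Call:
{"method": "step_arm", "body": {"targets": [[[0,0,-4,-0.1,0,0,0],[0,0,-8,-0.2,0,0,0],[0,-0.1,-12,-0.3,0,0,0],[0,-0.1,-16,-0.3,0,0,0],[0,-0.1,-18.5,-0.3,0,0,0],[0,-0.1,-18.5,-0.3,0,0,0],[0,-0.1,-18.5,-0.3,0,0,0]]]}}

```text
clock: 1.8
position: [0.5351, -0.0188, 0.2698]
tool_rot: [-1.832, 1.569, 2.687]
force: [-1.3, -0.2, -0.2]
grip_width: 0.0
```

```bash
python3 - <<'E'
from h import *
plan([0,-.05,.27]);stat()
T=tcpT(); np.save('T1.npy',T)
cv2.imwrite("pics/wrist1.png",eyes.grab_frame('wrist')[:,:,::-1])
E
```

```text
shift cm [-0.02  0.03  0.02] turn [-0.001 -0.     0.001]
t 1.8 jig tcp mm [ -0.34 -49.79 269.77] F jig [-1.22 -0.49 -0.24] yawerr [-0.192 -0.981 -0.   ] grip 0.0
```

View pics/wrist1.png

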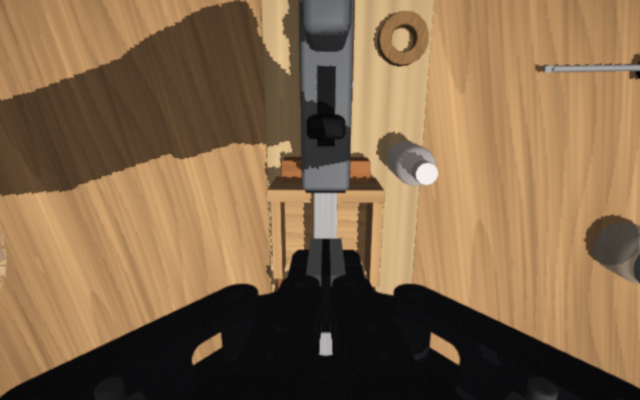

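```bash
python3 - <<'E'
from h import *
T=np.load('T1.npy')
im=cv2.imread('pics/wrist1.png'); 
cv2.imwrite('pics/w1z.png',cv2.resize(im[90:290,260:400],None,fx=4,fy=3,interpolation=cv2.INTER_CUBIC))
for uv,z in (((303,191),.112),((349,191),.112),((303,60),.112),((352.,60),.112),((308,120),.173),((345,120),.173),((326,115),.173),((326,139),.112)):
    print(uv,(w2j(onz('wrist',uv,z,T))*1000).round(1))
E
```

```text
(303, 191) [-19.4 -51.7 112. ]
(349, 191) [ 18.3 -51.7 112. ]
(303, 60) [-17.6  48.5 112. ]
(352.0, 60) [ 18.7  48.4 112. ]
(308, 120) [-11.4   7.4 173. ]
(345, 120) [ 11.    7.4 173. ]
(326, 115) [ -0.5  10.3 173. ]
(326, 139) [ -0.6  -9.6 112. ]
```

View pics/w1z.png

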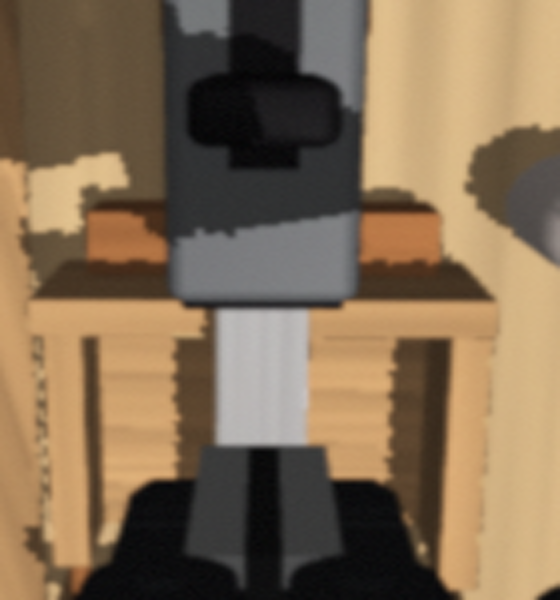

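Call:
{"method": "step_arm", "body": {"targets": [[[3,0,0,0,0,0,0],[6,0,0,0,0,0,0],[9,0,0,0,0,0,0],[11,0,0,0,0,0,0],[11,0,0,0,0,0,0],[11,0,-1,0,0,0,0],[11,0,-1.5,0,0,0,0],[11,0,-1.5,0,0,0,0],[11,0,-1.5,0,0,0,0]]]}}

```text
clock: 2.75
position: [0.5381, -0.0047, 0.1606]
tool_rot: [-2.588, 1.571, 1.93]
force: [0.2, 0.6, 0.6]
grip_width: -0.0004
```

```bash
python3 - <<'E'
from h import *
plan([0,-.02,.16]);stat()
cv2.imwrite("pics/side2.png",cv2.resize(eyes.grab_frame('side')[60:260,200:440,::-1],None,fx=3,fy=3))
E
```

```text
shift cm [ 0.06  0.01 -1.54] turn [-0.001 -0.     0.   ]
t 2.75 jig tcp mm [-1.6000e-01 -3.5360e+01  1.6064e+02] F jig [0.13 0.65 0.6 ] yawerr [-0.193 -0.981 -0.   ] grip -0.0004
```

View pics/side2.png

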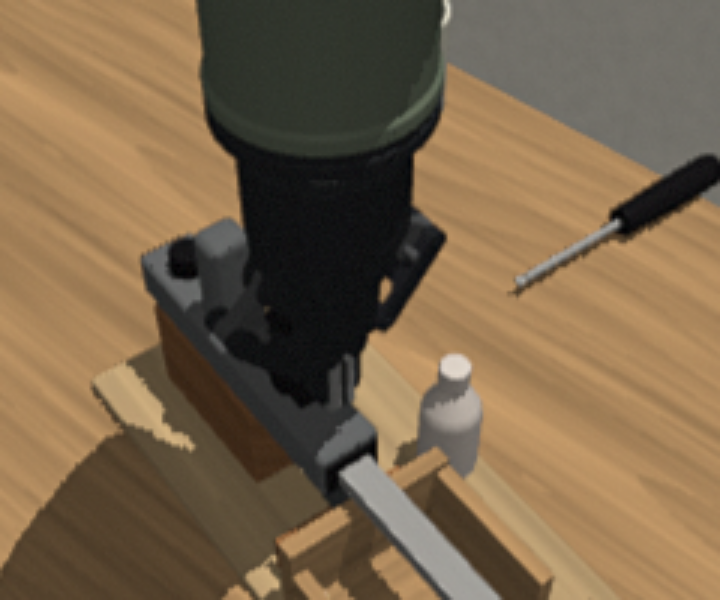

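Call:
{"method": "step_arm", "body": {"targets": [[[0,0,-0.7,0,0,0,0],[0,0,-1.2,0,0,0,0],[0,0,-1.2,0,0,0,0]]]}}

```text
clock: 3.1
position: [0.5404, 0.008, 0.1605]
tool_rot: [-2.575, 1.57, 1.944]
force: [-0.2, 0.2, 1.6]
grip_width: -0.0
```

Call:
{"method": "step_arm", "body": {"targets": [[[0,0,-0.3,0,0,0,0],[0,0,-0.3,0,0,0,0]]]}}

```text
clock: 3.3
position: [0.5411, 0.0114, 0.1605]
tool_rot: [-2.794, 1.57, 1.725]
force: [0.3, 0.8, 0.5]
grip_width: -0.0002
```

Call:
{"method": "step_arm", "body": {"targets": [[[0,0,-0.3,0,0,0,0],[0,0,-0.3,0,0,0,0]]]}}

```text
clock: 3.5
position: [0.5417, 0.0148, 0.1606]
tool_rot: [-2.915, 1.57, 1.605]
force: [-0.6, 0.6, 0.7]
grip_width: -0.0001
```

Call:
{"method": "step_arm", "body": {"targets": [[[0,0,-0.3,0,0,0,0],[0,0,-0.3,0,0,0,0]]]}}

```text
clock: 3.7
position: [0.5422, 0.0171, 0.1605]
tool_rot: [-1.166, 1.57, -2.93]
force: [-1.2, -6.2, 2.3]
grip_width: 0.0001
```

```bash
python3 - <<'E'
from h import *
stat()
E
```

```text
t 3.7 jig tcp mm [ -0.3  -13.2  160.47] F jig [-0.02 -6.35  2.33] yawerr [-0.192 -0.981  0.   ] grip 0.0001
```

Call:
{"method": "step_arm", "body": {"targets": [[[0,0,-0.5,0,0,0,0],[0,0,-1.0,0,0,0,0],[0,0,-1.5,0,0,0,0],[0,0,-2.0,0,0,0,0],[0,0,-2.4,0,0,0,0],[0,0,-2.4,0,0,0,0]]]}}

```text
clock: 4.3
position: [0.5468, 0.04, 0.1605]
tool_rot: [-0.298, 1.569, -2.062]
force: [0.5, -5.4, 1.4]
grip_width: 0.0001
```

```bash
python3 - <<'E'
from h import *
stat()
E
```

```text
t 4.3 jig tcp mm [-1.1000e-01  1.0200e+01  1.6048e+02] F jig [ 1.48 -5.18  1.41] yawerr [-0.193 -0.981  0.001] grip 0.0001
```

Call:
{"method": "step_arm", "body": {"targets": [[[0,0,-0.2,0,0,0,0],[0,0,-0.2,0,0,0,0]]]}}

```text
clock: 4.5
position: [0.5472, 0.0415, 0.1605]
tool_rot: [-0.267, 1.568, -2.033]
force: [-1.9, -3.6, 0.8]
grip_width: -0.0
```

Call:
{"method": "step_arm", "body": {"targets": [[[0,0,-0.12,0,0,0,0],[0,0,-0.12,0,0,0,0]]]}}

```text
clock: 4.7
position: [0.5473, 0.0425, 0.1605]
tool_rot: [-0.261, 1.568, -2.026]
force: [-1.2, -5.4, 2.5]
grip_width: -0.0
```

Call:
{"method": "step_arm", "body": {"targets": [[[0,0,-0.12,0,0,0,0],[0,0,-0.12,0,0,0,0]]]}}

```text
clock: 4.9
position: [0.5475, 0.0433, 0.1605]
tool_rot: [-0.265, 1.567, -2.031]
force: [-1.8, -5.5, 3.8]
grip_width: -0.0004
```

```bash
python3 - <<'E'
from h import *
stat()
cv2.imwrite("pics/top3.png",eyes.grab_frame('top')[:,:,::-1])
a=cv2.imread("pics/top3.png")[130:280,230:480]; cv2.imwrite("pics/top3z.png",cv2.resize(a,None,fx=3.2,fy=3.2,interpolation=cv2.INTER_CUBIC))
E
```

```text
t 4.9 jig tcp mm [-1.2000e-01  1.3510e+01  1.6047e+02] F jig [-0.73 -5.71  3.75] yawerr [-0.194 -0.981  0.003] grip -0.0004
```

View pics/top3z.png

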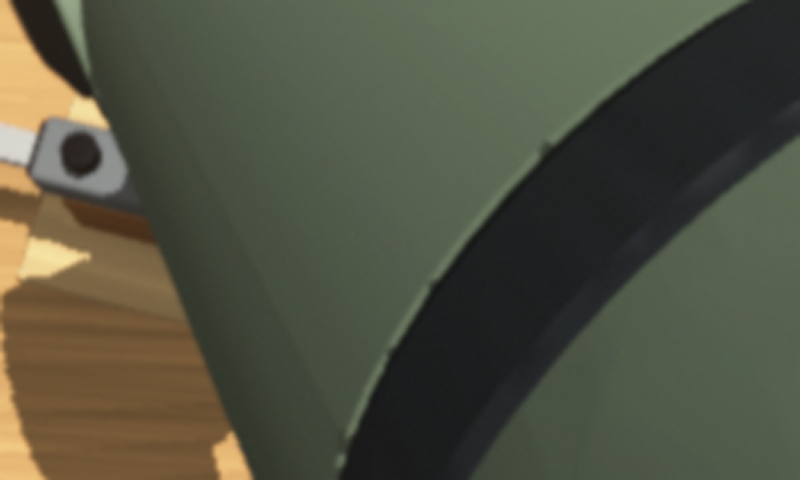

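Call:
{"method": "step_arm", "body": {"targets": [[[0,0,-0.15,0,0,0,0],[0,0,-0.15,0,0,0,0]]]}}

```text
clock: 5.15
position: [0.5476, 0.044, 0.1605]
tool_rot: [-0.241, 1.566, -2.007]
force: [-1.7, -6.8, 3.7]
grip_width: 0.0
```

Call:
{"method": "step_arm", "body": {"targets": [[[0,0,-0.15,0,0,0,0],[0,0,-0.15,0,0,0,0]]]}}

```text
clock: 5.35
position: [0.5477, 0.0445, 0.1605]
tool_rot: [-0.239, 1.565, -2.006]
force: [-3.1, -8.9, 5.1]
grip_width: 0.0002
```

```bash
python3 - <<'E'
from h import *
stat()
cv2.imwrite("pics/side3.png",eyes.grab_frame('side')[:,:,::-1])
a=cv2.imread("pics/side3.png")[120:350,225:425]; cv2.imwrite("pics/side3z.png",cv2.resize(a,None,fx=2.6,fy=2.6,interpolation=cv2.INTER_CUBIC))
E
```

```text
t 5.35 jig tcp mm [-9.0000e-02  1.4720e+01  1.6046e+02] F jig [-1.38 -9.38  5.08] yawerr [-0.195 -0.981  0.006] grip 0.0002
```

View pics/side3z.png

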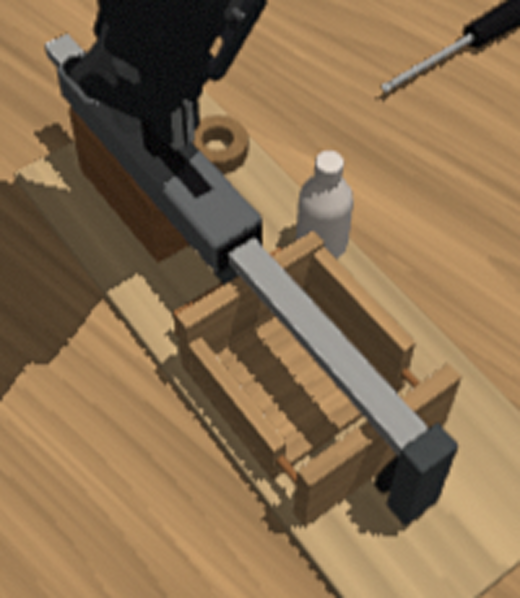

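```bash
python3 - <<'E'
from h import *
sz=lambda u,v:(225+(u-.8)/2.6,120+(v-.8)/2.6)
for p in ((495,487),(455,439),(478,466),(438,424)):
  print((w2j(onz('side',sz(*p),.108))*1e3).round(1))
a=cv2.imread("pics/side0.png");b=cv2.imread("pics/side3.png")
# displacement of jaw patch by template matching
t=a[298:335,384:418]; r=cv2.matchTemplate(b[260:345,340:430],t,cv2.TM_CCOEFF_NORMED); _,m,_,l=cv2.minMaxLoc(r)
print(m,l, (340+l[0]-384,260+l[1]-298))
E
```

```text
[   8.2 -265.3  108. ]
[  10.2 -233.   108. ]
[   9.3 -251.5  108. ]
[   9. -221.  108.]
0.9237224459648132 (30, 23) (-14, -15)
```

```bash
python3 - <<'E'
from h import *
plan([0,-.02,.16])
E
```

```text
shift cm [0.07 0.02 3.47] turn [-0.003  0.006  0.001]
```

Call:
{"method": "step_arm", "body": {"targets": [[[0,0,1,0,0.006,0,0],[0,0,2,0,0.006,0,0],[0,0,3,0,0.006,0,0],[0,0,3.5,0,0.006,0,0],[0,0,3.5,0,0.006,0,0],[0,0,3.5,0,0.006,0,0]]]}}

```text
clock: 6.0
position: [0.541, 0.0104, 0.1608]
tool_rot: [-1.975, 1.569, 2.541]
force: [-0.2, 0.5, -0.9]
grip_width: -0.0001
```

```bash
python3 - <<'E'
from h import *
stat();plan([0,-.02,.16])
b=eyes.grab_frame('side')[:,:,::-1];cv2.imwrite("pics/side4.png",b)
a=cv2.imread("pics/side0.png")
t=a[298:335,384:418]; r=cv2.matchTemplate(b[260:345,340:430].copy(),t,cv2.TM_CCOEFF_NORMED); _,m,_,l=cv2.minMaxLoc(r)
print(m,(340+l[0]-384,260+l[1]-298))
cv2.imwrite("pics/side4z.png",cv2.resize(b[120:350,225:425],None,fx=2.6,fy=2.6,interpolation=cv2.INTER_CUBIC))
E
```

```text
t 6.0 jig tcp mm [ -0.17 -19.97 160.76] F jig [-0.3   0.46 -0.88] yawerr [-0.195 -0.981 -0.001] grip -0.0001
shift cm [0.08 0.02 0.  ] turn [-0.003 -0.001  0.001]
0.9237233996391296 (-13, -15)
```

View pics/side4z.png

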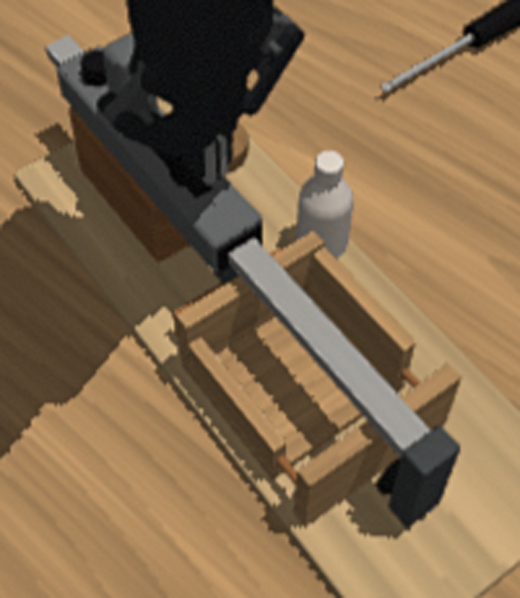

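Call:
{"method": "step_arm", "body": {"targets": [[[0,0,-0.4,0,0,0,0],[0,0,-0.8,0,0,0,0],[0,0,-1.2,0,0,0,0],[0,0,-1.6,0,0,0,0],[0,0,-1.9,0,0,0,0],[0,0,-1.9,0,0,0,0]]]}}

```text
clock: 6.65
position: [0.5448, 0.0291, 0.1608]
tool_rot: [-1.072, 1.569, -2.839]
force: [-1.8, -6.5, 1.8]
grip_width: 0.0
```

```bash
python3 - <<'E'
from h import *
stat();
E
```

```text
t 6.65 jig tcp mm [-4.0000e-02 -9.4000e-01  1.6076e+02] F jig [-0.5  -6.77  1.8 ] yawerr [-0.195 -0.981  0.001] grip 0.0
```

Call:
{"method": "step_arm", "body": {"targets": [[[0,0,-0.2,0,0,0,0],[0,0,-0.3,0,0,0,0],[0,0,-0.3,0,0,0,0]]]}}

```text
clock: 6.95
position: [0.5451, 0.0308, 0.1607]
tool_rot: [-0.502, 1.567, -2.269]
force: [-1.9, -11.3, 5.1]
grip_width: -0.0001
```

Call:
{"method": "step_arm", "body": {"targets": [[[0,0,-0.2,0,0,0,0],[0,0,-0.2,0,0,0,0]]]}}

```text
clock: 7.15
position: [0.5453, 0.0315, 0.1608]
tool_rot: [-0.362, 1.565, -2.13]
force: [-2.7, -12.6, 6.4]
grip_width: -0.0001
```

```bash
python3 - <<'E'
from h import *
stat();
b=eyes.grab_frame('side')[:,:,::-1]
cv2.imwrite("pics/side5z.png",cv2.resize(b[120:350,225:425],None,fx=2.6,fy=2.6,interpolation=cv2.INTER_CUBIC))
E
```

```text
t 7.15 jig tcp mm [-3.0000e-02  1.5000e+00  1.6079e+02] F jig [ -0.26 -12.92   6.42] yawerr [-0.196 -0.981  0.006] grip -0.0001
```

View pics/side5z.png

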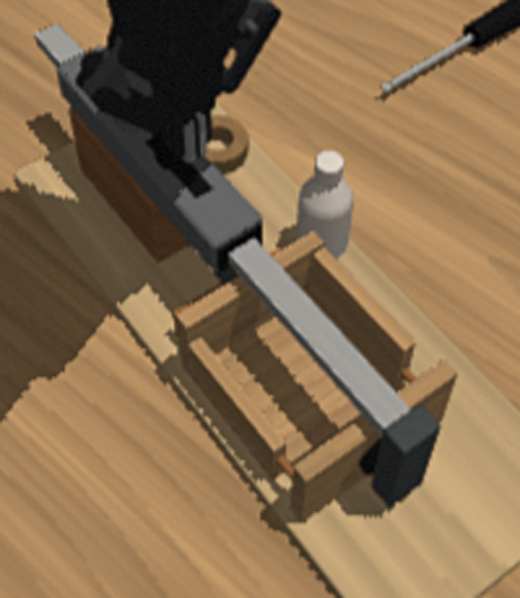

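Call:
{"method": "step_arm", "body": {"targets": [[[0,0,-0.2,0,0.005,0,0],[0,0,-0.3,0,0.005,0,0],[0,0,-0.3,0,0.005,0,0]]]}}

```text
clock: 7.5
position: [0.5455, 0.0331, 0.1608]
tool_rot: [-0.692, 1.567, -2.461]
force: [-3.3, -12.0, 5.3]
grip_width: -0.0001
```

Call:
{"method": "step_arm", "body": {"targets": [[[0,0,-0.2,0,0.003,0,0],[0,0,-0.3,0,0.003,0,0],[0,0,-0.3,0,0.003,0,0]]]}}

```text
clock: 7.8
position: [0.5459, 0.0351, 0.1607]
tool_rot: [-0.941, 1.567, -2.711]
force: [-1.6, -10.4, 4.8]
grip_width: -0.0001
```

```bash
python3 - <<'E'
from h import *
stat();
E
```

```text
t 7.8 jig tcp mm [-6.0000e-02  5.2300e+00  1.6074e+02] F jig [  0.4  -10.54   4.8 ] yawerr [-0.198 -0.98   0.002] grip -0.0001
```

Call:
{"method": "step_arm", "body": {"targets": [[[0,0,-0.2,0,0.003,0,0],[0,0,-0.3,0,0.003,0,0],[0,0,-0.3,0,0.003,0,0]]]}}

```text
clock: 8.1
position: [0.5463, 0.037, 0.1607]
tool_rot: [-1.168, 1.567, -2.938]
force: [-2.8, -10.6, 4.8]
grip_width: -0.0002
```

Call:
{"method": "step_arm", "body": {"targets": [[[0,0,-0.2,0,0.003,0,0],[0,0,-0.3,0,0.003,0,0],[0,0,-0.3,0,0.003,0,0]]]}}

```text
clock: 8.4
position: [0.5466, 0.0385, 0.1607]
tool_rot: [-1.273, 1.567, -3.045]
force: [-4.1, -13.4, 5.8]
grip_width: -0.0001
```

```bash
python3 - <<'E'
from h import *
stat();
b=eyes.grab_frame('side')[:,:,::-1]
cv2.imwrite("pics/side6z.png",cv2.resize(b[120:350,225:425],None,fx=2.6,fy=2.6,interpolation=cv2.INTER_CUBIC))
E
```

```text
t 8.4 jig tcp mm [-3.0000e-02  8.6900e+00  1.6072e+02] F jig [ -1.49 -13.95   5.81] yawerr [-0.199 -0.98   0.001] grip -0.0001
```

View pics/side6z.png

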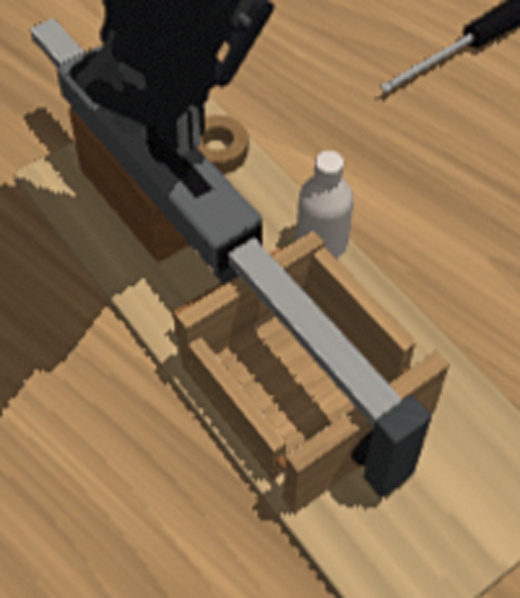

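Call:
{"method": "step_arm", "body": {"targets": [[[0,0,-0.2,0,0.003,0,0],[0,0,-0.3,0,0.003,0,0],[0,0,-0.3,0,0.003,0,0]]]}}

```text
clock: 8.75
position: [0.5469, 0.0401, 0.1607]
tool_rot: [-1.388, 1.566, 3.123]
force: [-3.1, -12.7, 6.2]
grip_width: -0.0001
```

Call:
{"method": "step_arm", "body": {"targets": [[[0,0,-0.2,0,0.003,0,0],[0,0,-0.3,0,0.003,0,0],[0,0,-0.3,0,0.003,0,0]]]}}

```text
clock: 9.05
position: [0.5473, 0.042, 0.1607]
tool_rot: [-1.571, 1.566, 2.939]
force: [-2.8, -10.9, 4.8]
grip_width: 0.0001
```

```bash
python3 - <<'E'
from h import *
stat();
E
```

```text
t 9.05 jig tcp mm [-2.0000e-02  1.2270e+01  1.6068e+02] F jig [ -0.7  -11.2    4.81] yawerr [-0.201 -0.98  -0.   ] grip 0.0001
```

Call:
{"method": "step_arm", "body": {"targets": [[[0,0,-0.2,0,0.002,0,0],[0,0,-0.3,0,0.002,0,0],[0,0,-0.3,0,0.002,0,0]]]}}

```text
clock: 9.35
position: [0.5477, 0.0439, 0.1607]
tool_rot: [-1.501, 1.565, 3.008]
force: [-2.9, -11.3, 5.6]
grip_width: -0.0001
```

```bash
python3 - <<'E'
from h import *
stat();plan([0,-.02,.16])
b=eyes.grab_frame('side')[:,:,::-1];cv2.imwrite("pics/side7.png",b)
cv2.imwrite("pics/side7z.png",cv2.resize(b[120:350,225:425],None,fx=2.6,fy=2.6,interpolation=cv2.INTER_CUBIC))
E
```

```text
t 9.35 jig tcp mm [-4.0000e-02  1.4130e+01  1.6066e+02] F jig [ -0.67 -11.6    5.58] yawerr [-0.201 -0.979  0.   ] grip -0.0001
shift cm [0.07 0.04 3.41] turn [-0.01   0.     0.005]
```

View pics/side7z.png

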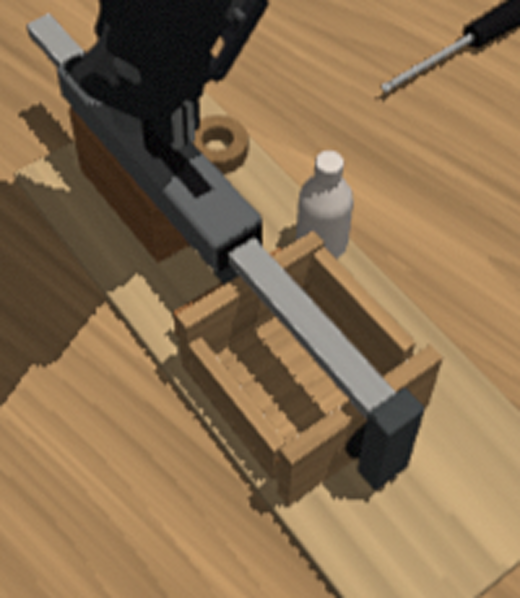

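Call:
{"method": "step_arm", "body": {"targets": [[[0,0,1,0,0,0,0],[0,0,2,-0.01,0,0.005,0],[0,0,3,-0.01,0,0.005,0],[0,0,3.4,-0.01,0,0.005,0],[0,0,3.4,-0.01,0,0.005,0],[0,0,3.4,-0.01,0,0.005,0]]]}}

```text
clock: 10.0
position: [0.5409, 0.0109, 0.1607]
tool_rot: [-2.229, 1.571, 2.29]
force: [0.2, -0.1, 0.6]
grip_width: 0.0001
```

```bash
python3 - <<'E'
from h import *
stat();plan([0,-.018,.16])
b=eyes.grab_frame('side')[:,:,::-1];cv2.imwrite("pics/side8.png",b)
a=cv2.imread("pics/side7.png")
t=a[272:310,360:390]; r=cv2.matchTemplate(b[250:345,340:430].copy(),t,cv2.TM_CCOEFF_NORMED); _,m,_,l=cv2.minMaxLoc(r)
print(m,(340+l[0]-360,250+l[1]-272))
E
```

```text
t 10.0 jig tcp mm [ -0.32 -19.55 160.74] F jig [ 0.21 -0.06  0.61] yawerr [-0.192 -0.981 -0.   ] grip 0.0001
shift cm [ 0.07  0.03 -0.16] turn [ 0. -0.  0.]
0.9849916696548462 (0, 1)
```

Call:
{"method": "step_arm", "body": {"targets": [[[0,0,-0.2,0,0,0,0],[0,0,-0.35,0,0,0,0],[0,0,-0.35,0,0,0,0]]]}}

```text
clock: 10.35
position: [0.5417, 0.0148, 0.1607]
tool_rot: [-1.873, 1.571, 2.648]
force: [0.3, -0.5, 0.3]
grip_width: 0.0006
```

Call:
{"method": "step_arm", "body": {"targets": [[[0,0,-0.15,0,0,0,0],[0,0,-0.15,0,0,0,0]]]}}

```text
clock: 10.55
position: [0.5418, 0.0157, 0.1607]
tool_rot: [-0.426, 1.57, -2.189]
force: [-1.1, -5.7, 2.9]
grip_width: -0.0
```

Call:
{"method": "step_arm", "body": {"targets": [[[0,0,-0.2,0,0.002,0,0],[0,0,-0.2,0,0.002,0,0]]]}}

```text
clock: 10.75
position: [0.542, 0.0164, 0.1607]
tool_rot: [-0.728, 1.569, -2.493]
force: [-2.9, -8.9, 5.4]
grip_width: -0.0002
```

```bash
python3 - <<'E'
from h import *
stat()
E
```

```text
t 10.75 jig tcp mm [ -0.35 -13.94 160.68] F jig [-1.1  -9.29  5.35] yawerr [-0.192 -0.981  0.001] grip -0.0002
```

Call:
{"method": "step_arm", "body": {"targets": [[[0,0,-0.22,0,0.003,0,0],[0,0,-0.22,0,0.003,0,0]]]}}

```text
clock: 10.95
position: [0.542, 0.0169, 0.1607]
tool_rot: [-1.315, 1.569, -3.081]
force: [-2.7, -11.1, 4.9]
grip_width: -0.0002
```

Call:
{"method": "step_arm", "body": {"targets": [[[0,0,-0.22,0,0.003,0,0],[0,0,-0.22,0,0.003,0,0]]]}}

```text
clock: 11.15
position: [0.5421, 0.0172, 0.1607]
tool_rot: [-1.58, 1.569, 2.936]
force: [-4.4, -12.3, 5.8]
grip_width: -0.0002
```

```bash
python3 - <<'E'
from h import *
stat()
E
```

```text
t 11.15 jig tcp mm [ -0.36 -13.16 160.71] F jig [ -1.91 -12.93   5.82] yawerr [-0.195 -0.981 -0.   ] grip -0.0002
```

Call:
{"method": "step_arm", "body": {"targets": [[[0,0,-0.25,0,0.003,0,0],[0,0,-0.25,0,0.003,0,0],[0,0,-0.25,0,0.003,0,0]]]}}

```text
clock: 11.45
position: [0.5422, 0.0177, 0.1607]
tool_rot: [-1.685, 1.568, 2.83]
force: [-2.3, -12.6, 5.9]
grip_width: -0.0001
```

Call:
{"method": "step_arm", "body": {"targets": [[[0,0,-0.25,0,0.003,0,0],[0,0,-0.25,0,0.003,0,0],[0,0,-0.25,0,0.003,0,0]]]}}

```text
clock: 11.75
position: [0.5423, 0.0181, 0.1607]
tool_rot: [-1.736, 1.568, 2.777]
force: [-3.4, -12.6, 5.1]
grip_width: -0.0004
```

```bash
python3 - <<'E'
from h import *
stat()
E
```

```text
t 11.75 jig tcp mm [ -0.37 -12.17 160.66] F jig [ -0.91 -13.01   5.09] yawerr [-0.198 -0.98  -0.001] grip -0.0004
```

Call:
{"method": "step_arm", "body": {"targets": [[[0,0,-0.3,0,0.003,0,0],[0,0,-0.3,0,0.003,0,0],[0,0,-0.3,0,0.003,0,0],[0,0,-0.3,0,0.003,0,0]]]}}

```text
clock: 12.15
position: [0.5425, 0.0192, 0.1606]
tool_rot: [-1.788, 1.567, 2.723]
force: [-3.6, -11.3, 5.3]
grip_width: 0.0004
```

Call:
{"method": "step_arm", "body": {"targets": [[[0,0,-0.3,0.005,0.003,0,0],[0,0,-0.3,0.005,0.003,0,0],[0,0,-0.3,0.005,0.003,0,0],[0,0,-0.3,0.005,0.003,0,0]]]}}

```text
clock: 12.55
position: [0.5427, 0.0206, 0.1606]
tool_rot: [-1.929, 1.566, 2.576]
force: [-2.8, -10.0, 4.6]
grip_width: 0.0002
```

```bash
python3 - <<'E'
from h import *
stat();plan([0,-.01,.1605])
b=eyes.grab_frame('side')[:,:,::-1];cv2.imwrite("pics/side9.png",b)
cv2.imwrite("pics/side9z.png",cv2.resize(b[210:330,310:410],None,fx=5,fy=5,interpolation=cv2.INTER_CUBIC))
E
```

```text
t 12.55 jig tcp mm [ -0.45  -9.64 160.58] F jig [ -0.84 -10.33   4.61] yawerr [-0.206 -0.979 -0.002] grip 0.0002
shift cm [0.01 0.05 0.04] turn [-0.014 -0.002  0.004]
```

View pics/side9z.png

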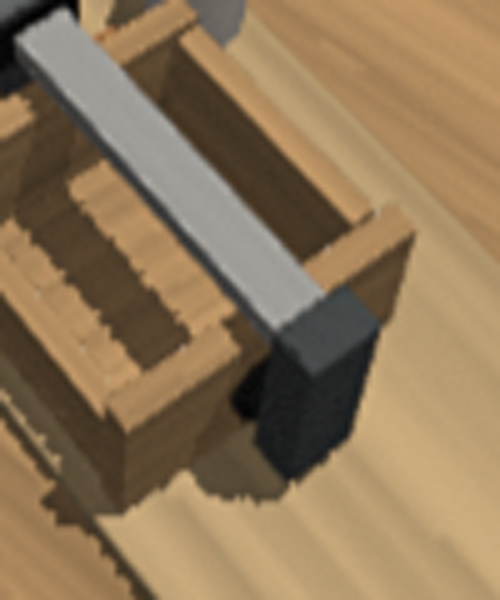

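Call:
{"method": "step_arm", "body": {"targets": [[[0,0,-0.25,-0.01,0.001,0,0],[0,0,-0.25,-0.01,0.001,0,0],[0,0,-0.25,-0.01,0.001,0,0]]]}}

```text
clock: 12.9
position: [0.543, 0.0218, 0.1606]
tool_rot: [-1.752, 1.566, 2.762]
force: [-1.9, -8.5, 3.8]
grip_width: 0.0003
```

Call:
{"method": "step_arm", "body": {"targets": [[[0,0,-0.25,-0.005,0.001,0,0],[0,0,-0.25,-0.005,0.001,0,0],[0,0,-0.25,-0.005,0.001,0,0]]]}}

```text
clock: 13.2
position: [0.5433, 0.0228, 0.1606]
tool_rot: [-1.544, 1.566, 2.974]
force: [-2.1, -9.8, 3.5]
grip_width: 0.0002
```

```bash
python3 - <<'E'
from h import *
stat();plan([0,-.01,.1605])
E
```

```text
t 13.2 jig tcp mm [ -0.29  -7.39 160.62] F jig [ -0.2  -10.01   3.54] yawerr [-0.193 -0.981  0.   ] grip 0.0002
shift cm [0.01 0.03 0.26] turn [-0.001  0.     0.005]
```

Call:
{"method": "step_arm", "body": {"targets": [[[0,0,-0.25,-0.002,0.002,0,0],[0,0,-0.25,-0.002,0.002,0,0],[0,0,-0.25,-0.002,0.002,0,0]]]}}

```text
clock: 13.5
position: [0.5435, 0.0236, 0.1606]
tool_rot: [-1.48, 1.565, 3.039]
force: [-3.2, -10.9, 4.8]
grip_width: -0.0
```

Call:
{"method": "step_arm", "body": {"targets": [[[0,0,-0.25,-0.002,0.002,0,0],[0,0,-0.25,-0.002,0.002,0,0],[0,0,-0.25,-0.002,0.002,0,0]]]}}

```text
clock: 13.8
position: [0.5436, 0.0241, 0.1606]
tool_rot: [-1.377, 1.565, -3.141]
force: [-2.5, -12.4, 5.0]
grip_width: 0.0001
```

```bash
python3 - <<'E'
from h import *
stat();plan([0,-.01,.1605])
b=eyes.grab_frame('side')[:,:,::-1];cv2.imwrite("pics/side10.png",b)
cv2.imwrite("pics/side10z.png",cv2.resize(b[210:330,310:410],None,fx=5,fy=5,interpolation=cv2.INTER_CUBIC))
E
```

```text
t 13.8 jig tcp mm [ -0.26  -6.06 160.61] F jig [ -0.06 -12.69   5.02] yawerr [-0.192 -0.981  0.001] grip 0.0001
shift cm [0.01 0.03 0.39] turn [-0.     0.001  0.006]
```

View pics/side10z.png

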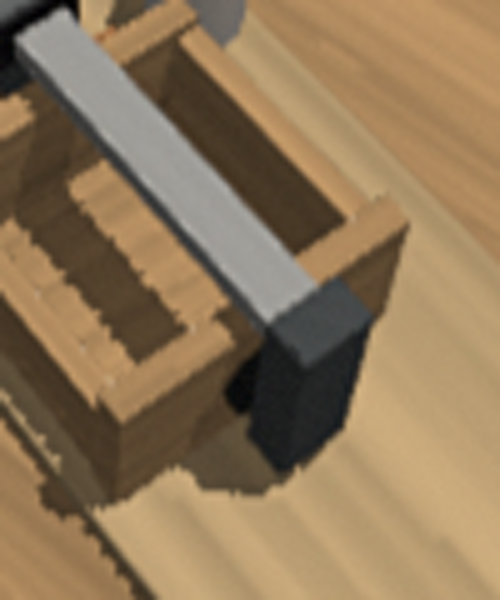

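Call:
{"method": "step_arm", "body": {"targets": [[[0,0,-0.25,0,0.002,0,0],[0,0,-0.25,0,0.002,0,0],[0,0,-0.25,0,0.002,0,0]]]}}

```text
clock: 14.15
position: [0.5437, 0.0246, 0.1606]
tool_rot: [-1.279, 1.564, -3.045]
force: [-3.8, -13.2, 7.4]
grip_width: 0.0004
```

Call:
{"method": "step_arm", "body": {"targets": [[[0,0,-0.25,0,0.002,0,0],[0,0,-0.25,0,0.002,0,0],[0,0,-0.25,0,0.002,0,0]]]}}

```text
clock: 14.45
position: [0.5437, 0.0248, 0.1606]
tool_rot: [-1.173, 1.563, -2.94]
force: [-4.3, -13.4, 6.3]
grip_width: 0.0005
```

```bash
python3 - <<'E'
from h import *
stat();plan([0,-.01,.1605])
E
```

```text
t 14.45 jig tcp mm [ -0.3   -5.35 160.63] F jig [ -1.68 -14.     6.26] yawerr [-0.195 -0.981  0.003] grip 0.0005
shift cm [0.01 0.03 0.46] turn [-0.004  0.003  0.007]
```

Call:
{"method": "step_arm", "body": {"targets": [[[0,0,-0.3,0,0.002,0,0],[0,0,-0.3,0,0.002,0,0],[0,0,-0.3,0,0.002,0,0]]]}}

```text
clock: 14.75
position: [0.5437, 0.0252, 0.1606]
tool_rot: [-1.047, 1.561, -2.817]
force: [-3.9, -15.5, 7.2]
grip_width: 0.0002
```

Call:
{"method": "step_arm", "body": {"targets": [[[0,0,-0.3,-0.002,0.003,0,0],[0,0,-0.3,-0.002,0.003,0,0],[0,0,-0.3,-0.002,0.003,0,0]]]}}

```text
clock: 15.05
position: [0.5438, 0.0254, 0.1606]
tool_rot: [-1.025, 1.56, -2.795]
force: [-5.4, -16.9, 8.4]
grip_width: -0.0002
```

```bash
python3 - <<'E'
from h import *
stat();plan([0,-.01,.1605])
b=eyes.grab_frame('side')[:,:,::-1];cv2.imwrite("pics/side11.png",b)
cv2.imwrite("pics/side11z.png",cv2.resize(b[210:330,310:410],None,fx=5,fy=5,interpolation=cv2.INTER_CUBIC))
E
```

```text
t 15.05 jig tcp mm [ -0.32  -4.75 160.64] F jig [ -2.04 -17.57   8.4 ] yawerr [-0.198 -0.98   0.005] grip -0.0002
shift cm [0.02 0.04 0.52] turn [-0.006  0.005  0.009]
```

View pics/side11z.png

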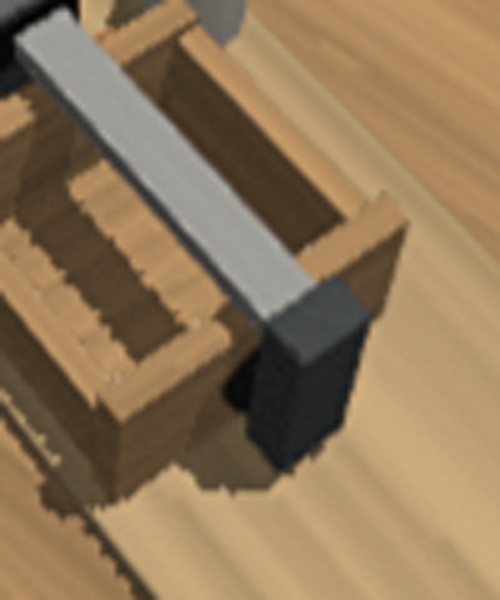

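Call:
{"method": "step_arm", "body": {"targets": [[[0,0,-0.32,-0.003,0.005,0,0],[0,0,-0.38,-0.003,0.005,0,0],[0,0,-0.38,-0.003,0.005,0,0]]]}}

```text
clock: 15.4
position: [0.5439, 0.0259, 0.1606]
tool_rot: [-1.117, 1.56, -2.886]
force: [-5.8, -19.8, 10.0]
grip_width: -0.0003
```

```bash
python3 - <<'E'
from h import *
stat();plan([0,-.01,.1605])
E
```

```text
t 15.4 jig tcp mm [ -0.31  -4.21 160.61] F jig [ -1.89 -20.51   9.99] yawerr [-0.197 -0.98   0.005] grip -0.0003
shift cm [0.01 0.03 0.58] turn [-0.006  0.005  0.01 ]
```

Call:
{"method": "step_arm", "body": {"targets": [[[0,0,-0.4,-0.003,0.005,0,0],[0,0,-0.45,-0.003,0.005,0,0],[0,0,-0.45,-0.003,0.005,0,0],[0,0,-0.45,-0.003,0.005,0,0]]]}}

```text
clock: 15.8
position: [0.544, 0.0266, 0.1606]
tool_rot: [-1.144, 1.559, -2.914]
force: [-7.1, -22.2, 11.1]
grip_width: -0.0001
```

```bash
python3 - <<'E'
from h import *
stat();plan([0,-.01,.1605])
E
```

```text
t 15.8 jig tcp mm [ -0.31  -3.53 160.59] F jig [ -2.74 -23.19  11.09] yawerr [-0.197 -0.98   0.005] grip -0.0001
shift cm [0.01 0.03 0.65] turn [-0.006  0.005  0.011]
```

Call:
{"method": "step_arm", "body": {"targets": [[[0,0,-0.45,-0.003,0.005,0,0],[0,0,-0.52,-0.003,0.005,0,0],[0,0,-0.52,-0.003,0.005,0,0],[0,0,-0.52,-0.003,0.005,0,0]]]}}

```text
clock: 16.2
position: [0.5442, 0.0273, 0.1606]
tool_rot: [-1.118, 1.557, -2.888]
force: [-8.2, -25.7, 12.6]
grip_width: -0.0001
```

```bash
python3 - <<'E'
from h import *
stat();plan([0,-.01,.1605])
b=eyes.grab_frame('side')[:,:,::-1];cv2.imwrite("pics/side12.png",b)
cv2.imwrite("pics/side12z.png",cv2.resize(b[120:350,225:425],None,fx=2.6,fy=2.6,interpolation=cv2.INTER_CUBIC))
E
```

```text
t 16.2 jig tcp mm [ -0.3   -2.84 160.56] F jig [ -3.14 -26.78  12.64] yawerr [-0.198 -0.98   0.006] grip -0.0001
shift cm [0.01 0.03 0.72] turn [-0.006  0.006  0.012]
```

View pics/side12z.png

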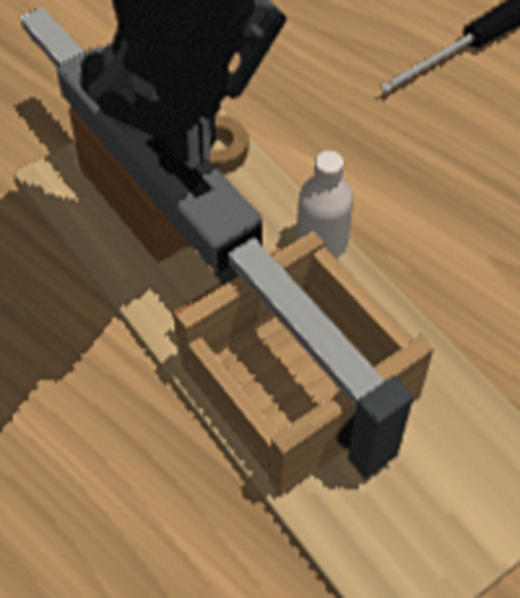

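Call:
{"method": "step_arm", "body": {"targets": [[[0,0,-0.47,0,0.004,0,0],[0,0,-0.47,0,0.004,0,0],[0,0,-0.47,0,0.004,0,0],[0,0,-0.47,0,0.004,0,0],[0,0,-0.47,0,0.004,0,0],[0,0,-0.47,0,0.004,0,0]]]}}

```text
clock: 16.85
position: [0.5441, 0.0274, 0.1606]
tool_rot: [-1.034, 1.555, -2.808]
force: [-8.4, -26.9, 14.2]
grip_width: 0.0003
```

```bash
python3 - <<'E'
from h import *
stat()
E
```

```text
t 16.85 jig tcp mm [ -0.37  -2.7  160.56] F jig [ -3.04 -28.02  14.21] yawerr [-0.201 -0.98   0.008] grip 0.0003
```

Call:
{"method": "step_arm", "body": {"targets": [[[0,0,-0.46,0,0.004,0,0],[0,0,-0.46,0,0.004,0,0],[0,0,-0.46,0,0.004,0,0],[0,0,-0.46,0,0.004,0,0],[0,0,-0.46,0,0.004,0,0],[0,0,-0.46,0,0.004,0,0],[0,0,-0.46,0,0.004,0,0],[0,0,-0.46,0,0.004,0,0],[0,0,-0.46,0,0.004,0,0],[0,0,-0.46,0,0.004,0,0]]]}}

```text
clock: 17.85
position: [0.5441, 0.0274, 0.1606]
tool_rot: [-0.969, 1.552, -2.746]
force: [-9.6, -27.0, 14.8]
grip_width: -0.0002
```

```bash
python3 - <<'E'
from h import *
stat()
E
```

```text
t 17.85 jig tcp mm [ -0.41  -2.7  160.57] F jig [ -4.27 -28.34  14.82] yawerr [-0.205 -0.979  0.011] grip -0.0002
```

Call:
{"method": "step_arm", "body": {"targets": [[[0,0,0.3,0,0,0,0],[0,0,0.8,0,0.01,0,0],[0,0,1.4,0,0.01,0,0],[0,0,2.0,0,0.01,0,0],[0,0,2.5,0,0.01,0,0],[0,0,2.5,0,0.01,0,0]]]}}

```text
clock: 18.45
position: [0.5389, 0.0023, 0.1608]
tool_rot: [-1.528, 1.555, 2.978]
force: [0.3, 0.3, -0.2]
grip_width: -0.0003
```

```bash
python3 - <<'E'
from h import *
stat();plan([0,-.027,.27])
b=eyes.grab_frame('side')[:,:,::-1];cv2.imwrite("pics/side13.png",b)
cv2.imwrite("pics/side13z.png",cv2.resize(b[120:350,225:425],None,fx=2.6,fy=2.6,interpolation=cv2.INTER_CUBIC))
E
```

```text
t 18.45 jig tcp mm [ -0.68 -28.31 160.84] F jig [ 0.26  0.31 -0.17] yawerr [-0.206 -0.979  0.001] grip -0.0003
shift cm [-10.92  -0.1   -0.12] turn [-0.014  0.001  0.015]
```

View pics/side13z.png

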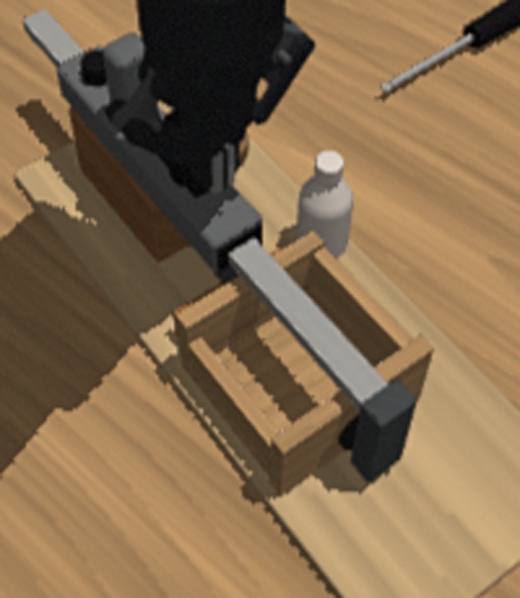

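Call:
{"method": "step_arm", "body": {"targets": [[[-4,0,0,-0.01,0,0.015,0],[-8,0,0,-0.014,0,0.015,0],[-11,0,0,-0.014,0,0.015,0],[-11,0,0,-0.014,0,0.015,0],[-11,-0.1,-4,-0.014,0,0.015,0],[-11,-0.1,-8,-0.014,0,0.015,0],[-11,-0.1,-11,-0.014,0,0.015,0],[-11,-0.1,-11,-0.014,0,0.015,0],[-11,-0.1,-11,-0.014,0,0.015,0]]]}}

```text
clock: 19.4
position: [0.5619, 0.1111, 0.2701]
tool_rot: [-1.123, 1.569, -2.885]
force: [-0.6, -0.7, 0.6]
grip_width: 0.0003
```

```bash
python3 - <<'E'
from h import *
stat();plan([0,.112,.27])
T=tcpT();np.save('T2.npy',T)
cv2.imwrite("pics/wrist14.png",eyes.grab_frame('wrist')[:,:,::-1])
cv2.imwrite("pics/side14.png",eyes.grab_frame('side')[:,:,::-1])
E
```

```text
t 19.4 jig tcp mm [  1.04  82.82 270.07] F jig [-0.45 -0.81  0.62] yawerr [-0.19  -0.982  0.001] grip 0.0003
shift cm [ 0.01 -0.1  -2.92] turn [0.002 0.001 0.001]
```

View pics/wrist14.png

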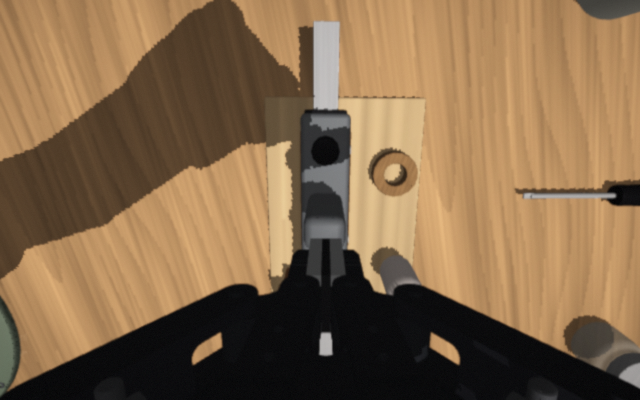

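View pics/side14.png

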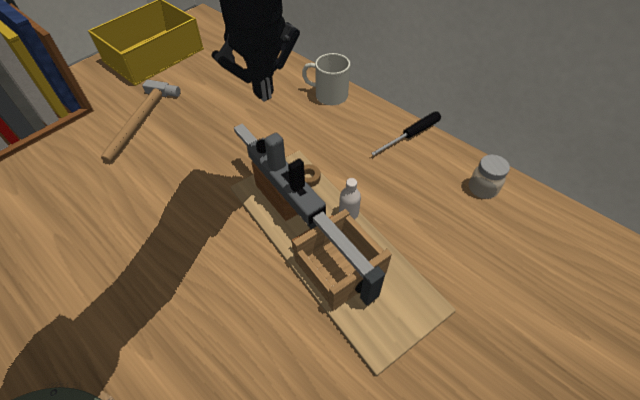

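Wrist view: the release button is at (325,151), bar protruding at (326,65); side view: panel closed, bottle and ring in place.

```bash
python3 - <<'E'
from h import *
T=np.load('T2.npy')
print((w2j(onz('wrist',(325,151),.125,T))*1e3).round(1))
plan([0,.112,.165])
E
```

```text
[  0.  115.1 125. ]
shift cm [10.54 -0.15 -3.08] turn [-0.     0.001  0.001]
```

Call:
{"method": "step_arm", "body": {"targets": [[[0,-0.1,-2,0,0,0,0],[0,-0.1,-3.2,0,0,0,0],[0,-0.1,-3.2,0,0,0,0],[4,-0.1,-3.2,0,0,0,0],[8,-0.1,-3.2,0,0,0,0],[10.5,-0.1,-3.2,0,0,0,0],[10.5,-0.1,-3.2,0,0,0,0],[10.5,-0.1,-3.2,0,0,0,0]]]}}

```text
clock: 20.3
position: [0.5674, 0.1406, 0.1661]
tool_rot: [-0.517, 1.57, -2.282]
force: [0.9, 0.5, -0.0]
grip_width: -0.0001
```

```bash
python3 - <<'E'
from h import *
stat()
b=eyes.grab_frame('side')[:,:,::-1]
cv2.imwrite("pics/side15z.png",cv2.resize(b[60:260,200:400],None,fx=3,fy=3,interpolation=cv2.INTER_CUBIC))
E
```

```text
t 20.3 jig tcp mm [  0.79 112.9  166.1 ] F jig [ 0.78  0.63 -0.04] yawerr [-0.193 -0.981  0.001] grip -0.0001
```

View pics/side15z.png

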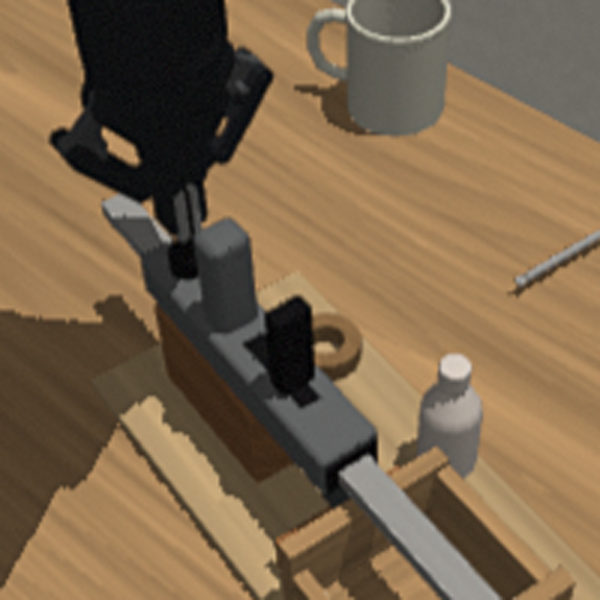

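Fingers are above the button and clear of the handle. Descend and feel.

Call:
{"method": "step_arm", "body": {"targets": [[[0.6,0,0,0,0,0,0],[1.2,0,0,0,0,0,0],[1.2,0,0,0,0,0,0]]]}}

```text
clock: 20.65
position: [0.5677, 0.1407, 0.1545]
tool_rot: [0.721, 1.57, -1.043]
force: [-0.8, 0.4, -0.7]
grip_width: -0.0
```

Call:
{"method": "step_arm", "body": {"targets": [[[0.4,0,0,0,0,0,0],[0.4,0,0,0,0,0,0]]]}}

```text
clock: 20.85
position: [0.5677, 0.1407, 0.1502]
tool_rot: [0.612, 1.57, -1.153]
force: [0.2, -0.5, -0.0]
grip_width: -0.0002
```

Call:
{"method": "step_arm", "body": {"targets": [[[0.4,0,0,0,0,0,0],[0.4,0,0,0,0,0,0]]]}}

```text
clock: 21.05
position: [0.5678, 0.1408, 0.1459]
tool_rot: [0.941, 1.57, -0.824]
force: [0.8, -0.1, 2.5]
grip_width: -0.0001
```

```bash
python3 - <<'E'
from h import *
stat()
E
```

```text
t 21.05 jig tcp mm [  1.12 113.13 145.95] F jig [0.83 0.1  2.47] yawerr [-0.193 -0.981  0.   ] grip -0.0001
```

Call:
{"method": "step_arm", "body": {"targets": [[[0.3,0,0,0,0,0,0],[0.5,0,0,0,0,0,0],[0.5,0,0,0,0,0,0]]]}}

```text
clock: 21.35
position: [0.5681, 0.1411, 0.1416]
tool_rot: [1.572, 1.569, -0.193]
force: [-3.5, -0.5, 16.2]
grip_width: -0.0001
```

```bash
python3 - <<'E'
from h import *
stat()
E
```

```text
t 21.35 jig tcp mm [  1.38 113.51 141.59] F jig [-3.31 -1.17 16.21] yawerr [-0.192 -0.981 -0.   ] grip -0.0001
```

Call:
{"method": "step_arm", "body": {"targets": [[[0.05,0,0,0,0,0,0],[0.05,0,0,0,0,0,0],[0.05,0,0,0,0,0,0],[0.05,0,0,0,0,0,0],[0.05,0,0,0,0,0,0],[0.05,0,0,0,0,0,0],[0.05,0,0,0,0,0,0],[0.05,0,0,0,0,0,0],[0.05,0,0,0,0,0,0],[0.05,0,0,0,0,0,0]]]}}

```text
clock: 22.35
position: [0.5681, 0.1411, 0.1416]
tool_rot: [1.485, 1.569, -0.279]
force: [-4.4, -1.7, 15.3]
grip_width: -0.0002
```

```bash
python3 - <<'E'
from h import *
stat()
b=eyes.grab_frame('side')[:,:,::-1];cv2.imwrite("pics/side16.png",b)
cv2.imwrite("pics/side16z.png",cv2.resize(b[120:350,225:425],None,fx=2.6,fy=2.6,interpolation=cv2.INTER_CUBIC))
E
```

```text
t 22.35 jig tcp mm [  1.38 113.5  141.61] F jig [-3.96 -2.48 15.31] yawerr [-0.192 -0.981  0.   ] grip -0.0002
```

View pics/side16z.png

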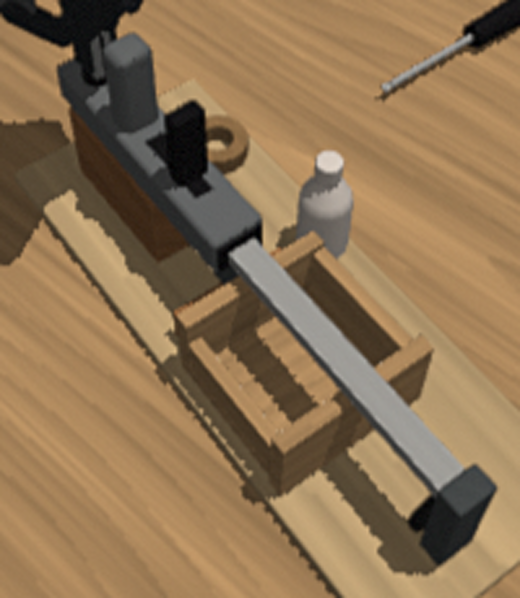

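Jaw has sprung back to its initial place ((495,487) in the crop, as at the start), and the panel is still closed. I'll hold one second more, then lift away.

Call:
{"method": "step_arm", "body": {"targets": [[[0.05,0,0,0,0,0,0],[0.05,0,0,0,0,0,0],[0.05,0,0,0,0,0,0],[0.05,0,0,0,0,0,0],[0.05,0,0,0,0,0,0],[0.05,0,0,0,0,0,0],[0.05,0,0,0,0,0,0],[0.05,0,0,0,0,0,0],[0.05,0,0,0,0,0,0],[0.05,0,0,0,0,0,0]]]}}

```text
clock: 23.4
position: [0.5681, 0.1412, 0.1416]
tool_rot: [1.443, 1.569, -0.322]
force: [-4.2, -2.3, 14.4]
grip_width: -0.0
```

Call:
{"method": "step_arm", "body": {"targets": [[[-1,0,0,0,0,0,0],[-3,0,0,0,0,0,0],[-7,0,0,0,0,0,0],[-11,0,0,0,0,0,0],[-13,0,0,0,0,0,0],[-13,0,0,0,0,0,0]]]}}

```text
clock: 24.0
position: [0.5688, 0.1416, 0.2746]
tool_rot: [1.807, 1.564, 0.043]
force: [-0.7, 0.4, 0.0]
grip_width: -0.0
```

```bash
python3 - <<'E'
from h import *
stat()
b=eyes.grab_frame('side')[:,:,::-1];cv2.imwrite("pics/side17.png",b)
a=cv2.imread("pics/side0.png")
print(np.abs(a[290:345,380:425].astype(int)-b[290:345,380:425]).max(), "jaw diff")
for n,(r0,r1,c0,c1) in dict(bottle=(175,225,335,365),ring=(160,185,305,325)).items(): print(n,np.abs(a[r0:r1,c0:c1].astype(int)-b[r0:r1,c0:c1]).mean())
cv2.imwrite("pics/side17z.png",cv2.resize(b[120:350,225:425],None,fx=2.6,fy=2.6,interpolation=cv2.INTER_CUBIC))
E
```

```text
t 24.0 jig tcp mm [  1.95 114.08 274.64] F jig [-0.76  0.27  0.03] yawerr [-0.193 -0.981 -0.001] grip -0.0
14 jaw diff
bottle 7.362666666666667
ring 6.577333333333334
```

View pics/side17z.png

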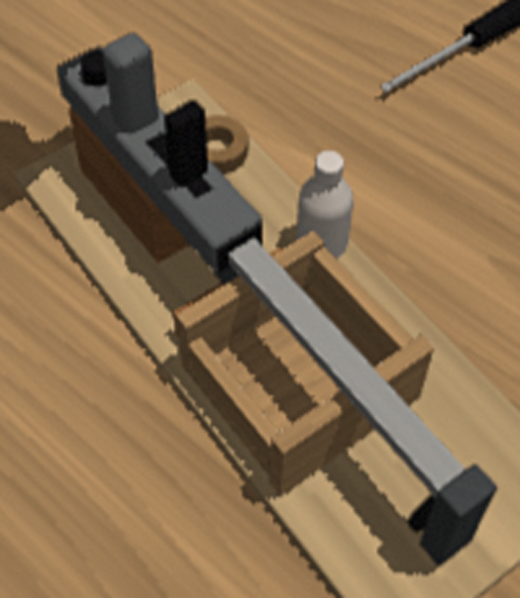

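The panel is closed, the jaw is fully back, and the bottle and ring are where they were. The small pixel differences on them (6–7 grey levels) look like noise and lighting.

```bash
python3 -c "
from workcell import bot
print(bot.job_done())"
```

```text
the job is handed in; nothing more can be done
None
```

The tidy's loose panel is closed, the jaw has sprung all the way back, and the job is handed in at about 24 s of the 64 s allowed.

- **Strokes:** I pumped the trigger three times with closed fingers. The first two gained about 28 mm each, and the third brought the panel home at about 65 mm of jaw advance.
- **Squeeze:** In the last stroke I held a steady hand pull of about 28 N for about 1.6 s. That is roughly 20 N on the panel, but I could not measure the pad force itself. Allowing for the unknown springs and ratchet drag it lies between about 17 and 24 N, under the 35 N limit.
- **Release:** I let go of the trigger, then held the button fully down for about 2 s with about 15 N, and lifted away.
- **Final checks:** In the last side picture the jaw matches its starting place and the panel is still shut. The bottle and ring stand where they were. Pixel differences there averaged about 7 grey levels, which I put down to noise and lighting, since I saw no shift. The wrist force read zero, with the robot touching nothing.
- **Disagreement:** The jig position from the three cameras differed by 2–3 mm, so I found the trigger and button by feel.

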